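Push an empty ink cartridge through the flap of the collection chute

ROBOT

A 6-joint arm with a two-finger parallel gripper is mounted at the origin on the work surface. World frame = base frame: x ahead of the robot, y to its left, z up, the work surface at z = 0. Lengths are in m, angles in rad, forces in N, time in s.
With the tool pointing down it reaches from about 0.4 to 0.925 m from the base axis. Payload 3.4 kg.
Tool frame: the origin (TCP) lies midway between the tips of the shut fingers; the grasp point (between the pads) lies 19 mm behind it (manip.pinch_z is the distance from the TCP to the grasp point, in m); z points along the fingers, y is the direction in which the jaws open and shut (so a half turn about z gives the same grasp; the last joint's range is limited). The gripper opens to 85 mm and grips with 20 to 120 N. Pads are 22 mm wide; open, the fingers measure 114 mm over their backs; the gripper's body (76 mm by 85 mm) begins 54 mm behind the grasp point. The pads swing forward as they close: fully open they stand 13 mm farther back than shut.
Start: joints at [1.24, 0.307, 1.506, -0, 1.328, -0.073], TCP at [0.147, 0.556, 0.231] pointing down, gripper open.
Joint ranges: [-3.12, 3.12], [-1.05, 2.28], [0.14, 2.33], [-1.42, 4.57], [0.1, 2.73], [-2.68, 2.68]. Speed limits (rad/s): [2.57, 2.57, 3.14, 3.14, 3.14, 3.14].

INTERFACE

Orientations are given as a unit quaternion [w, x, y, z].
In Python, from workcell import manip gives the robot as it stands. The module is installed in compiled form; this text tells all that it offers.
- The arm moves only by the tool jog_arm, never from a script. Its argument "deltas" is text: rows parted by semicolons, each of 7 numbers parted by spaces: the finger opening in m, from 0 to 0.0854, then the shift along the tool's x, y, z in m, then the turn, a rotation vector about the tool's x, y, z in degrees. A call has 1 to 12 rows; each row is the pose to reach, as a shift and turn from the pose measured when the call began, along the tool's axes at that moment; what a row does not reach only later rows make up. A row lasts 1/10 s, in which the tool goes at most 50 mm and 8.59 degrees, less where a joint would pass 70% of its speed; a pose out of reach is approached as far as the arm can. A call with a gripper value outside its range is refused whole. The fingers move at their own pace and stop on an object; "force" is the grip in N (left out, the last holds). Time passes only in rows, so rows that repeat a pose let the fingers close. It gives the time, the measured TCP pose, the force and the opening at its end, in the units of the state.
- manip.get_obs(): the state, without advancing time (a new reading comes with each control period).
- manip.capture(name): name is "scene" or "top" or "wrist"; returns a dict with "color" (384x512x3 uint8, red, green, blue), "fx", "fy", "cx", "cy" (pixels), "distortion" ([k1, k2, p1, p2, k3] as OpenCV has them; the pictures are not rectified), "world_from_camera" (4x4, takes a point from camera to world coordinates). Camera axes: x right, y down, z forward; pixel columns grow to the right and rows downward; lengths in m; the calibration is good to about 2 mm. A picture is of the moment at which its call begins. There is no depth.
- manip.job_done(): hands the job in, once; it reports no verdict.
The state is a dict: "t": time; "q": joint angles; "qvel": joint speeds; "tau": joint torques, N m; "tcp_pos": TCP position; "orientation": TCP orientation; "ft_force": force on the tool from outside, world axes, zero at the start; "wrist_torque": the same for the moment, N m; "gripper_width": finger opening in m.
Only numpy, scipy, OpenCV 4.12 (cv2) and the standard library are available. Lean on these libraries where they do the work, as an engineer would, in place of code of your own. Each camera call takes 0.05 s, during which the arm holds its last target.

TASK

An empty ink cartridge lies on the ledge of the bench-top collection chute. With your fingertips push it along the ledge, through the hanging flap, until it slides down into the catch bin, then draw your fingers back out so that the flap swings fully shut. Push it gently and do not pinch it or lift it, and leave the cup and saucer, tape roll, sample deck and squeegee where they are.

Things in the scene. Friction and masses are not known exactly. Their poses are not given: they have to be found in the camera images.
- chute: Fixed collection chute, white sheet metal, clear hood, grey bin. Origin: on the table below the shut flap's foot, mid width. Its +x (yaw varies) is the push direction, away from the robot; z up. Level ledge 120 mm above the table, x = -150 (open end, robot side) to +55; side fences 12 high, 120 apart inside (y = +-60), x = -150 to -10.
- ledge_mouth (a point): Point on the ledge's top below the flap (chute x = 0, y = 0, 120 mm above the table), axes as the chute. The hood covers chute x = -12 to +150: cheeks 120 mm apart inside, opening 72 mm high above the ledge, clear top 201 mm above the table.
- slide_edge (a point): Middle of the edge (chute x = +55, 120 mm high) where the ledge breaks into a slippery white plastic slide: 45 degrees to x = 115, then 22 degrees to x = 190, 30 mm high, in the bin. Once the cartridge's middle is a little past this edge (its rear edge about x = +10 to +15, just inside the flap's foot) it tips over and slides into the bin by itself.
- bin_floor (a point): Point on the catch bin's floor (chute x = 170, 5 mm high), axes as the chute. The bin is open on top: chute x = 118 to 390, 170 wide outside, side and far walls 75 mm high, front wall 40; two old empties lie fixed at its far end, beyond x = 310.
- cartridge: The empty ink cartridge: a flat black plastic box 90 long (x) x 60 wide (y) x 24 high (z) with a plain paper label on top, 90 to 180 g. Origin: centre of its underside. It starts flat on the ledge in front of the flap, its x roughly along the chute's x (within 0.2 rad), nose 20 to 45 mm short of the flap's foot, up to 10 mm off the centre line.
- flap (a joint): Aluminium gravity flap in the hood's mouth, 112 wide, 40 g, hung from a pin along y at chute x = -4, 72 mm above the ledge. Rad: 0 = shut (lower edge at x = +8, 5 mm above the ledge), growing as the edge swings inwards (+x) and up; stop at 1.35. Opens inwards only, needs under 1 N, falls shut when nothing props it. Rides over the cartridge's top, then the fingers.
- flap_edge (a point): Middle of the flap's lower edge, 68 mm from its hinge pin; moves with the flap.
- cup: White espresso cup with a handle, 72 mm across, 62 high, stands on the saucer. Origin: centre of its underside. Bystander.
- saucer: White disc saucer, 116 mm across, 8 high, on the table. Origin: centre of its underside. Bystander.
- tape: Roll of paper masking tape lying flat, 100 mm across, 36 high, hole 76. Origin: centre of its underside. Bystander.
- sample_deck: Film sample deck, a block of cards 150 long (x) x 50 (y) x 34 mm high. Origin: centre of its underside. Bystander.
- squeegee: White film squeegee with a felt edge lying flat, 100 (x) x 72 (y) mm, 6 to 9 high. Origin: centre of its underside. Bystander.
There are look-alikes about, which are no part of the job. There is more than one size of the cartridge; the one meant has the size given above.

How it is judged:
By the outcome, as a careful person would: the job done as asked, in the order asked, and still so for the second after the job is handed in, with the robot touching nothing.
It also fails if it takes over 42 s, if anything falls off the work surface, if the arm or the gripper's body presses on something with over 40 N, if the wrist force passes 120 N, or if a joint passes its speed limit or range.

## Working session

There is one attempt and no reset: what is moved stays moved. The work goes in short steps, Python scripts to look and compute and a tool call to move; the robot and the scene stay as the last step left them, time stands still between calls to the robot, and variables do not carry over. Pictures are saved under pics/ and viewed, and the job is handed in when it is done.

Besides the shell and the picture viewer there is one more tool, called after ">>>" as name(argument=value, ...) on one line, values as JSON. jog_arm: Moves the arm, as the interface text tells. Its arguments: {"type":"object","properties":{"deltas":{"type":"string"},"force":{"type":"number"}},"required":["deltas"]}

```bash
mkdir -p pics; ls; python3 - <<'E'
from workcell import manip
import cv2,pickle
o=manip.get_obs();print({k:o[k] for k in('t','tcp_pos','orientation','ft_force','gripper_width')})
for n in("scene","top","wrist"):
    c=manip.capture(n);pickle.dump(c,open(f'{n}0.pkl','wb'))
    cv2.imwrite(f'pics/{n}0.png',cv2.resize(c['color'][:,:,::-1],(800,600),interpolation=cv2.INTER_CUBIC))
    print(n,c['fx'],c['cx'],c['cy'],c['distortion'],c['world_from_camera'])
E
```

```text
pics
{'t': 0.0, 'tcp_pos': array([0.14641816, 0.55534375, 0.23036854]), 'orientation': array([-2.00399541e-04,  1.28573501e-01,  9.91699452e-01, -1.00598667e-03]), 'ft_force': array([-0.29884288,  0.40805717, -0.24118985]), 'gripper_width': 0.08529381984052836}
scene 348.5204454830032 257.72883645344746 188.77203654310054 [-0.00958428  0.          0.          0.          0.        ] [[ 0.13692295  0.54642497 -0.82623959  1.21032234]
 [ 0.99041578 -0.06025104  0.12428354 -0.06431565]
 [ 0.01812983 -0.835338   -0.54943766  0.58396878]
 [ 0.          0.          0.          1.        ]]
top 360.0605100676785 258.19316889452807 197.185913317325 [-0.01003453  0.          0.          0.          0.        ] [[ 0.01759151 -0.98452784  0.174343    0.38471605]
 [-0.99973082 -0.01468189  0.01796487  0.02515185]
 [-0.01512723 -0.1746121  -0.98452109  1.06017778]
 [ 0.          0.          0.          1.        ]]
wrist 276.97463563332445 254.22509456651665 195.25010603852144 [-0.05420671  0.          0.          0.          0.        ] [[ 0.25447262  0.9257999   0.27953216  0.07575271]
 [ 0.96707727 -0.24292554 -0.07582042  0.57429528]
 [-0.00228903  0.28962342 -0.95713794  0.37454401]
 [ 0.          0.          0.          1.        ]]
```

View pics/scene0.png

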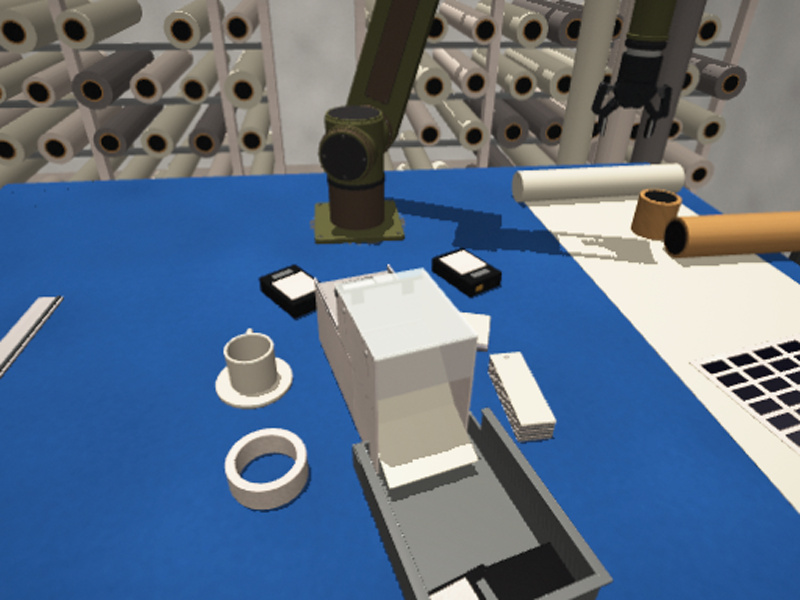

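View pics/top0.png

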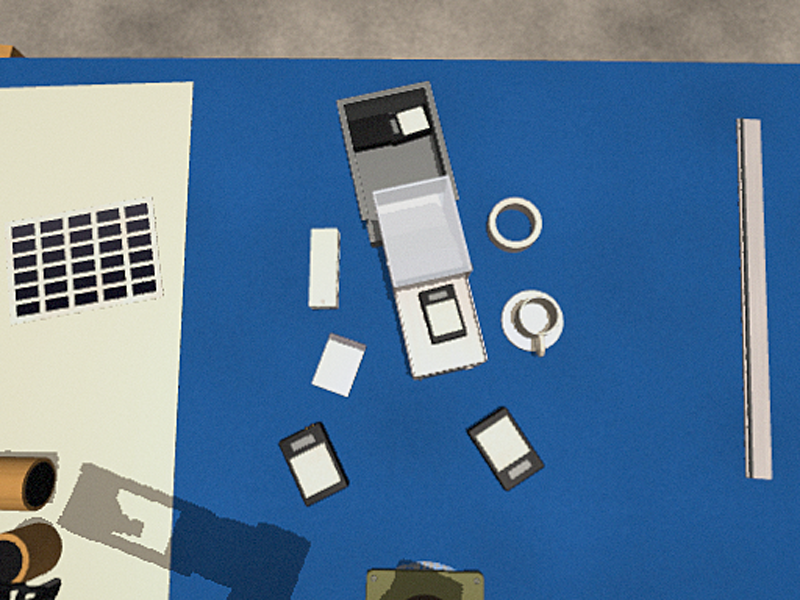

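View pics/wrist0.png

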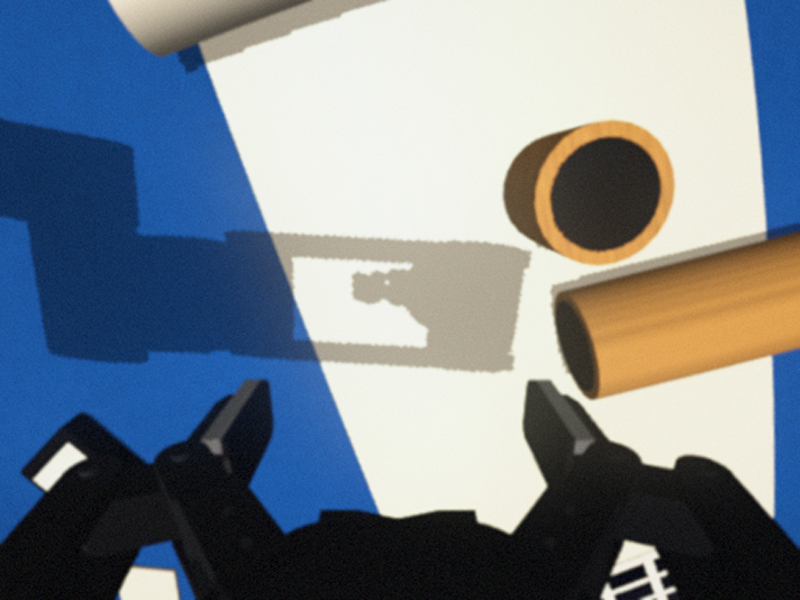

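The top view shows the ledge's cartridge near (443,315), the hood around (425,230) and the bin beyond it. I'll enlarge that area.

```bash
python3 - <<'E'
import cv2,pickle
c=pickle.load(open('top0.pkl','rb'))['color'][:,:,::-1]
# raw x 240..320,y165..245
cv2.imwrite('pics/top0_a.png',cv2.resize(c[165:245,235:335],(800,640)[:2],interpolation=cv2.INTER_CUBIC)[:600])
cv2.imwrite('pics/top0_b.png',cv2.resize(c[45:165,210:310],(500,600),interpolation=cv2.INTER_CUBIC))
E
```

```text
(no output)
```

View pics/top0_a.png

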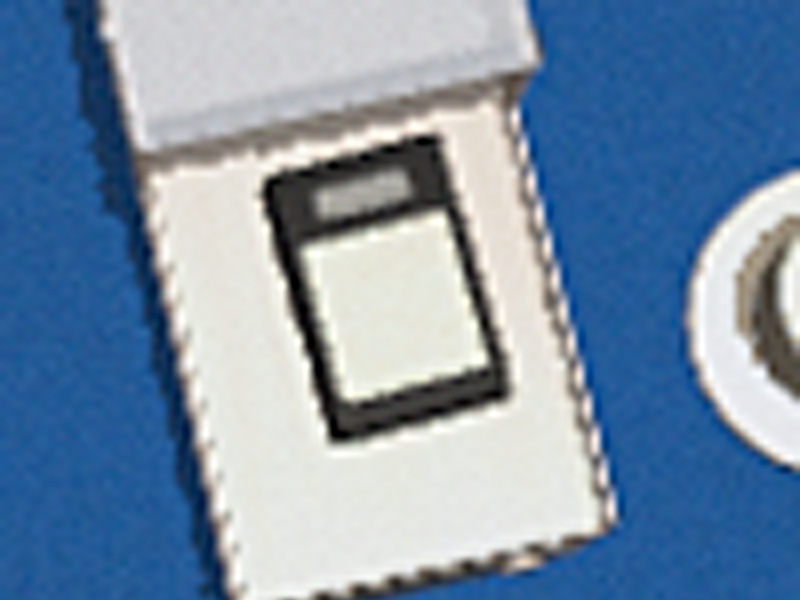

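View pics/top0_b.png

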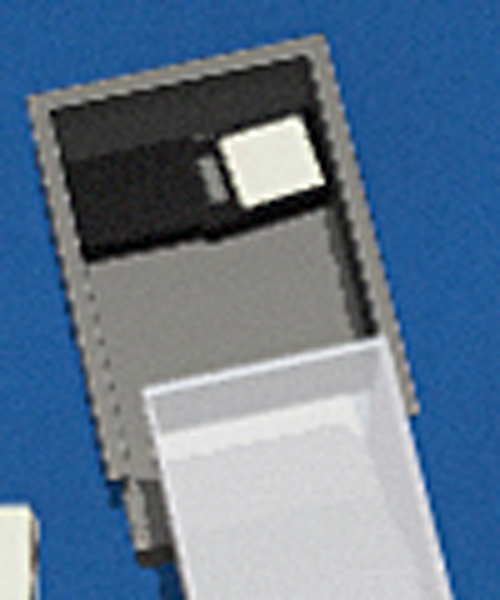

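```bash
cat > h.py <<'E'
import numpy as np,cv2,pickle
from scipy.optimize import least_squares
def proj(c,P):
    M=np.linalg.inv(c['world_from_camera']);K=np.array([[c['fx'],0,c['cx']],[0,c['fy'],c['cy']],[0,0,1]])
    return cv2.projectPoints(np.array(P,float),cv2.Rodrigues(M[:3,:3])[0],M[:3,3],K,np.array(c['distortion']))[0][:,0]
def place(p,L):
    L=np.array(L,float);s,cc=np.sin(p[2]),np.cos(p[2])
    return np.c_[p[0]+cc*L[:,0]-s*L[:,1],p[1]+s*L[:,0]+cc*L[:,1],L[:,2]]
def fit(c,L,px,p0):
    r=least_squares(lambda p:(proj(c,place(p,L))-px).ravel(),p0,loss='soft_l1')
    return r.x,(proj(c,place(r.x,L))-px)
E
python3 - <<'E'
from h import *
c=pickle.load(open('top0.pkl','rb'))
A=lambda x,y:(235+x/8-.5,165+y/8-.5)
B=lambda x,y:(210+x/5-.5,45+y/5-.5)
L=[(-.012,.062,.201),(-.012,-.062,.201),(.15,.062,.201),(.15,-.062,.201),(.39,.085,.075),(.39,-.085,.075),(-.15,-.062,.132)]
px=np.array([A(138,160),A(540,65),B(145,388),B(385,340),B(30,97),B(325,37),A(614,522)])
p,r=fit(c,L,px,[.5,0,0]);print('chute',p);print(r.round(2))
L2=[(.045,.03,.144),(.045,-.03,.144),(-.045,-.03,.144),(-.045,.03,.144)]
q,r=fit(c,L2,np.array([A(265,180),A(440,137),A(508,390),A(333,432)]),[.5,0,0]);print('cart',q);print(r.round(2))
s,k=np.sin(p[2]),np.cos(p[2]);d=q[:2]-p[:2];print('cart in chute',k*d[0]+s*d[1],-s*d[0]+k*d[1],q[2]-p[2])
E
```

```text
chute [ 0.59703775 -0.00106377  0.23138767]
[[ 0.26 -1.23]
 [-0.5  -0.02]
 [ 0.07 -0.2 ]
 [ 0.05 -0.73]
 [ 2.14  1.29]
 [-1.22  1.77]
 [-0.02  0.32]]
cart [ 0.54069758 -0.02170441  0.26338857]
[[-0.42 -0.82]
 [ 0.04 -1.01]
 [ 0.63  0.65]
 [-0.2   1.12]]
cart in chute -0.05957214091383537 -0.0071701393226543605 0.032000896091663844
```

```bash
python3 - <<'E'
from h import *
c=pickle.load(open('scene0.pkl','rb'))
cv2.imwrite('pics/s_g.png',cv2.resize(c['color'][0:110,360:490,::-1],None,fx=5,fy=5,interpolation=cv2.INTER_CUBIC))
# overlay chute fit in scene
p=[0.597,-.001,.2314]
L=[(-.15,.06,.132),(-.15,-.06,.132),(-.012,.062,.201),(-.012,-.062,.201),(.15,.062,.201),(.15,-.062,.201),(.39,-.085,.075),(.118,.085,.075),(.118,-.085,.075)]
im=np.ascontiguousarray(c['color'][:,:,::-1]);im=cv2.resize(im,(800,600))
for u in proj(c,place(p,L)): cv2.circle(im,tuple(int(v) for v in (u+.5)*800/512),3,(0,0,255),1)
cv2.imwrite('pics/s_o.png',im)
E
```

```text
(no output)
```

View pics/s_g.png

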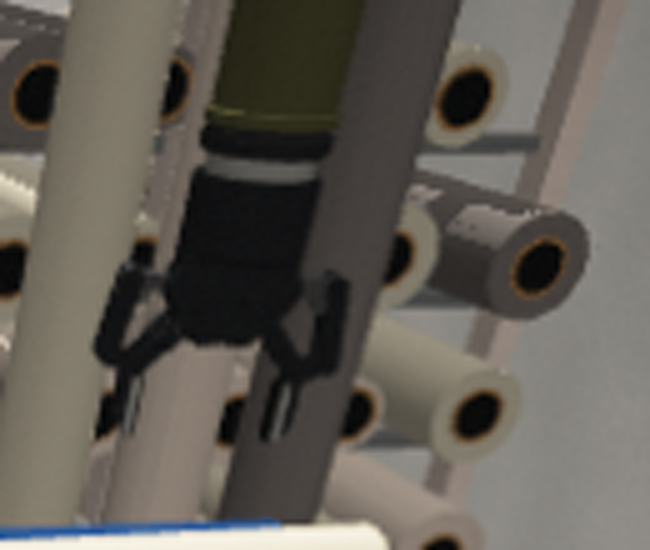

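View pics/s_o.png

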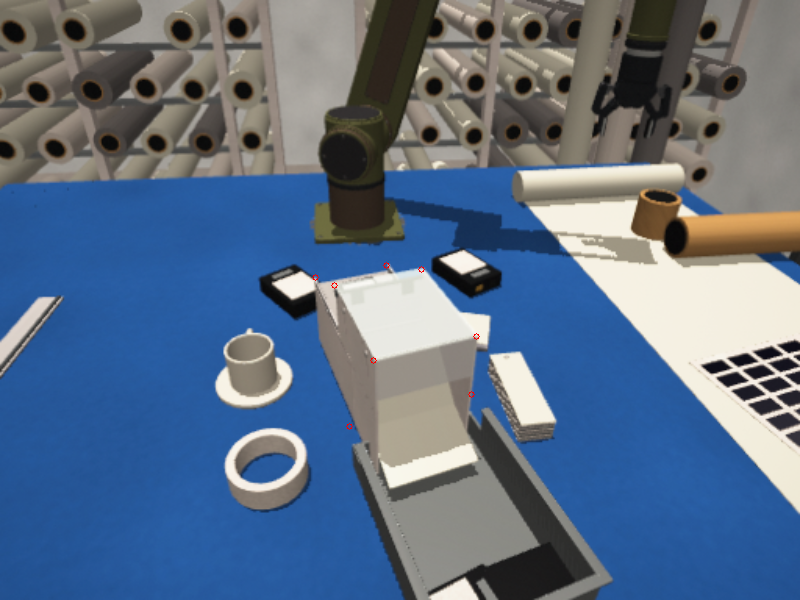

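```bash
cat >> h.py <<'E'
from scipy.spatial.transform import Rotation as Ro
CH=np.array([0.597,-.001,.2314])
def c2w(x,y,z): return np.append(place(CH,[(x,y,0)])[0][:2],z)
def R(alpha,psi):
    a=np.radians(alpha);f=np.array([np.cos(psi),np.sin(psi),0]);u=np.array([0,0,1.])
    z=np.cos(a)*f-np.sin(a)*u;x=-(np.sin(a)*f+np.cos(a)*u);return np.c_[x,np.cross(z,x),z]
def goal(pos,alpha,psi=CH[2]):
    from workcell import manip
    o=manip.get_obs();w,x,y,z=o['orientation'];R0=Ro.from_quat([x,y,z,w]).as_matrix()
    d=R0.T@(np.array(pos)-o['tcp_pos']);rv=Ro.from_matrix(R0.T@R(alpha,psi)).as_rotvec(degrees=True)
    print('goal',np.round(pos,3),'d',d.round(4),'rot',rv.round(1))
E
python3 - <<'E'
from h import *
goal([.40,.36,.28],90,0);goal([.43,-.05,.28],80)
E
```

```text
goal [0.4  0.36 0.28] d [-0.295  -0.1245 -0.0492] rot [ -0.1  -0.  -14.8]
goal [ 0.43 -0.05  0.28] d [-0.4285 -0.5133 -0.0486] rot [ -2.5  -9.8 -27.9]
```

>>> jog_arm(deltas="0.03 -0.295 -0.125 -0.05 0 0 -15; 0.03 -0.295 -0.125 -0.05 0 0 -15; 0.03 -0.295 -0.125 -0.05 0 0 -15; 0.03 -0.295 -0.125 -0.05 0 0 -15; 0.03 -0.295 -0.125 -0.05 0 0 -15; 0.03 -0.295 -0.125 -0.05 0 0 -15; 0.03 -0.43 -0.5 -0.05 -2 -10 -28; 0.03 -0.43 -0.5 -0.05 -2 -10 -28; 0.03 -0.43 -0.5 -0.05 -2 -10 -28; 0.03 -0.43 -0.5 -0.05 -2 -10 -28; 0.03 -0.43 -0.5 -0.05 -2 -10 -28; 0.03 -0.43 -0.5 -0.05 -2 -10 -28")

```text
t: 1.35
tcp_pos: [0.4184, 0.077, 0.2801]
orientation: [0.088, -0.116, 0.989, 0.005]
ft_force: [0.9, -0.2, 0.1]
gripper_width: 0.0303
```

```bash
python3 - <<'E'
from h import *
from workcell import manip
print(manip.get_obs()['q'].round(3))
goal([.43,-.05,.26],60)
E
```

```text
[ 0.066 -0.042  1.82   0.021  1.189 -1.744]
goal [ 0.43 -0.05  0.26] d [ 0.0214 -0.1261  0.0179] rot [ -0.5 -19.9   0.2]
```

```bash
cat >> h.py <<'E'
def wr(q,c): return (Ro.from_euler('z',q[0])*Ro.from_euler('y',q[1]+q[2])*Ro.from_euler('z',q[3])*Ro.from_euler('y',q[4])*Ro.from_euler('z',q[5]+c))
E
python3 - <<'E'
from h import *
from workcell import manip
o=manip.get_obs();q=o['q'];w,x,y,z=o['orientation'];R0=Ro.from_quat([x,y,z,w])
d=(wr(q,0).inv()*R0).as_rotvec();print(d)
c=d[2]
d=(wr([1.24,.307,1.506,0,1.328,-.073],0).inv()*Ro.from_quat([.12857,.9917,-.001,-.0002])).as_rotvec();print(d)
for flip in(0,1):
  for al in(35,40,45):
    for fp in(1.8,1.9,2.0):
      for q1 in (-.13,):
        T=R(al,CH[2])
        if flip: T=T@np.diag([-1,-1,1])
        M=Ro.from_euler('y',-fp)*Ro.from_euler('z',-q1)*Ro.from_matrix(T)
        e=M.as_euler('ZYZ');e=e if e[1]>0 else [e[0]+np.pi,-e[1],e[2]+np.pi]
        print(flip,al,fp,np.round([e[0],e[1],(e[2]-c+np.pi)%(2*np.pi)-np.pi],2))
E
```

```text
[-2.92872587e-16 -1.27168360e-16  1.57079633e+00]
[0.00191882 0.00220597 1.57085287]
0 35 1.8 [ 0.65  0.5  -2.37]
0 35 1.9 [ 0.78  0.43 -2.51]
0 35 2.0 [ 0.96  0.36 -2.71]
0 40 1.8 [ 0.53  0.57 -2.27]
0 40 1.9 [ 0.62  0.48 -2.38]
0 40 2.0 [ 0.76  0.41 -2.52]
0 45 1.8 [ 0.43  0.64 -2.19]
0 45 1.9 [ 0.5   0.55 -2.27]
0 45 2.0 [ 0.6   0.46 -2.38]
1 35 1.8 [0.65 0.5  0.77]
1 35 1.9 [0.78 0.43 0.63]
1 35 2.0 [0.96 0.36 0.43]
1 40 1.8 [0.53 0.57 0.87]
1 40 1.9 [0.62 0.48 0.77]
1 40 2.0 [0.76 0.41 0.62]
1 45 1.8 [0.43 0.64 0.95]
1 45 1.9 [0.5  0.55 0.87]
1 45 2.0 [0.6  0.46 0.76]
```

>>> jog_arm(deltas="0.03 0.01 -0.06 0 0 0 60; 0.03 0.01 -0.12 0 0 0 60; 0.03 0.01 -0.12 0 0 0 60; 0.03 0.01 -0.12 0 0 0 60; 0.03 0.01 -0.12 0 0 0 60; 0.03 0.01 -0.12 0 0 0 60; 0.03 0.01 -0.12 0 0 0 90; 0.03 0.01 -0.12 0 0 0 90; 0.03 0.01 -0.12 0 0 0 90; 0.03 0.01 -0.12 0 0 0 90; 0.03 0.01 -0.12 0 0 0 90; 0.03 0.01 -0.12 0 0 0 90")

```text
t: 2.55
tcp_pos: [0.4361, -0.0419, 0.2793]
orientation: [0.058, 0.618, 0.782, 0.066]
ft_force: [0.4, 0.1, 0.4]
gripper_width: 0.0299
```

```bash
sed -i 's/return np.c_\[x,np.cross(z,x),z\]/return np.c_[-x,-np.cross(z,x),z]/' h.py; python3 - <<'E'
from h import *
from workcell import manip
print(manip.get_obs()['q'].round(3))
goal([.43,-.05,.26],80)
goal([.43,-.05,.26],60)
E
```

```text
[-0.255 -0.017  1.798  0.079  1.202 -0.511]
goal [ 0.43 -0.05  0.26] d [-0.0063 -0.0111  0.0177] rot [ 0.4  0.4 90.1]
goal [ 0.43 -0.05  0.26] d [-0.0063 -0.0111  0.0177] rot [-15.3  16.1  89.2]
```

>>> jog_arm(deltas="0.03 -0.006 -0.011 0 -4 4 90; 0.03 -0.006 -0.011 0 -4 4 90; 0.03 -0.006 -0.011 0 -8 8 90; 0.03 -0.006 -0.011 0 -8 8 90; 0.03 -0.006 -0.011 0 -15 16 89; 0.03 -0.006 -0.011 0 -15 16 89; 0.03 -0.006 -0.011 0 -15 16 89; 0.03 -0.006 -0.011 0 -15 16 89; 0.03 -0.006 -0.011 0 -15 16 89; 0.03 -0.006 -0.011 0 -15 16 89; 0.03 -0.006 -0.011 0 -15 16 89; 0.03 -0.006 -0.011 0 -15 16 89")

```text
t: 3.75
tcp_pos: [0.4254, -0.0497, 0.2766]
orientation: [-0.031, 0.96, 0.114, 0.255]
ft_force: [0.4, 0.3, 0.5]
gripper_width: 0.0302
```

```bash
python3 - <<'E'
from h import *
from workcell import manip
print(manip.get_obs()['q'].round(3))
goal(c2w(-.14,-.007,.22),40)
c=manip.capture('wrist');pickle.dump(c,open('w1.pkl','wb'))
cv2.imwrite('pics/w1.png',cv2.resize(c['color'][:,:,::-1],(800,600),interpolation=cv2.INTER_CUBIC))
E
```

```text
[-0.522 -0.16   2.042  0.445  0.918  0.599]
goal [ 0.462 -0.04   0.22 ] d [ 0.0051 -0.0008  0.0681] rot [-0.3 20.3  0.2]
```

View pics/w1.png

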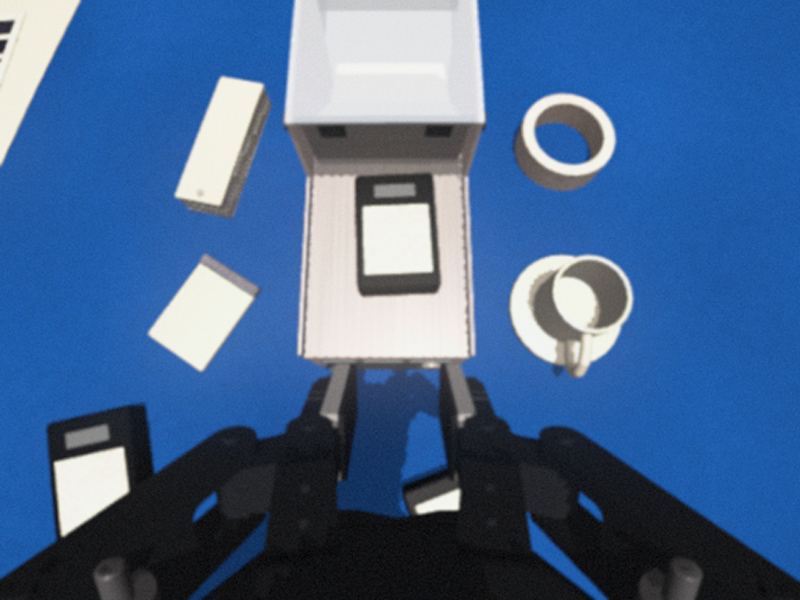

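```bash
python3 - <<'E'
from h import *
c=pickle.load(open('w1.pkl','rb'))
cv2.imwrite('pics/w1c.png',cv2.resize(c['color'][70:240,180:320,::-1],None,fx=5,fy=3.5,interpolation=cv2.INTER_CUBIC))
cv2.imwrite('pics/w1c.png',cv2.resize(c['color'][70:190,180:320,::-1],None,fx=5,fy=5,interpolation=cv2.INTER_CUBIC))
E
```

```text
(no output)
```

View pics/w1c.png

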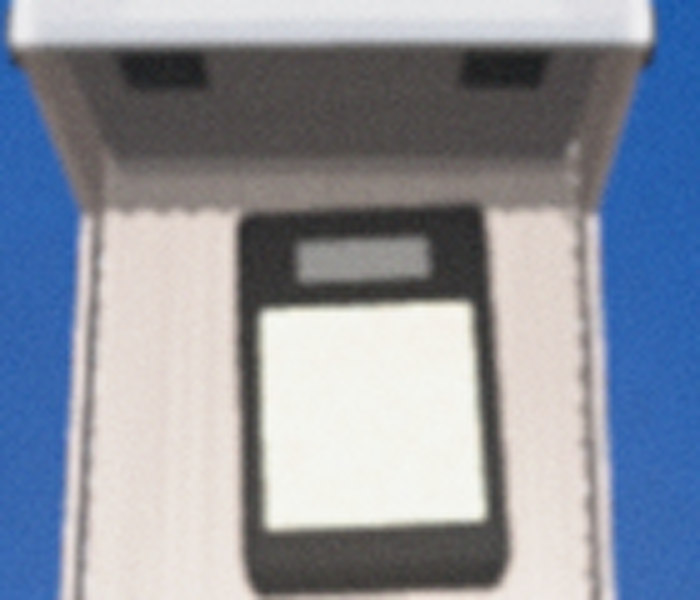

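```bash
python3 - <<'E'
from h import *
c=pickle.load(open('w1.pkl','rb'))
W=lambda x,y:(180+x/5-.5,70+y/5-.5)
F=lambda x,y:(x*.64-.5,y*.64-.5)
L=[(-.15,.062,.132),(-.15,-.062,.132),(-.012,.062,.201),(-.012,-.062,.201)]
p,r=fit(c,L,np.array([F(299,355),F(474,355),W(12,46),W(652,46)]),CH);print('chute',p);print(r.round(1))
q,r=fit(c,[(.045,.03,.144),(.045,-.03,.144),(-.045,-.03,.12),(-.045,.03,.12)],np.array([W(240,213),W(484,208),W(507,587),W(253,594)]),[.54,-.02,.26]);print('cart',q);print(r.round(1))
for P in(p,CH):
  s,k=np.sin(P[2]),np.cos(P[2]);d=q[:2]-P[:2];print('cart in chute',k*d[0]+s*d[1],-s*d[0]+k*d[1],q[2]-P[2])
E
```

```text
chute [ 5.96705186e-01 -7.15579541e-05  2.37070213e-01]
[[ 0.1 -0. ]
 [-0.1  0.1]
 [ 1.2  0.1]
 [-1.1 -0.1]]
cart [ 0.54145382 -0.02126498  0.28348688]
[[-0.9 -1. ]
 [ 1.1 -2.2]
 [-0.2  0.8]
 [ 0.1  1.7]]
cart in chute -0.0586833978284407 -0.007624538088021571 0.04641666926060256
cart in chute -0.0587132490372669 -0.006985852654412138 0.052086882224738396
```

```bash
sed -i 's/^CH=.*/CH=np.array([0.597,-.0005,.234])/' h.py; python3 - <<'E'
from h import *
goal(c2w(-.145,-.007,.20),40)
E
```

```text
goal [ 0.458 -0.041  0.2  ] d [-0.0098 -0.0014  0.0831] rot [-0.2 20.3  0.2]
```

>>> jog_arm(deltas="0.03 -0.005 0 0.01 0 6 0; 0.03 -0.005 0 0.02 0 12 0; 0.03 -0.01 -0.001 0.04 0 16 0; 0.03 -0.01 -0.001 0.06 0 20 0; 0.03 -0.01 -0.001 0.083 0 20 0; 0.03 -0.01 -0.001 0.083 0 20 0; 0.03 -0.01 -0.001 0.083 0 20 0; 0.03 -0.01 -0.001 0.083 0 20 0; 0.03 -0.01 -0.001 0.083 0 20 0; 0.03 -0.01 -0.001 0.083 0 20 0; 0.03 -0.01 -0.001 0.083 0 20 0")

```text
t: 4.9
tcp_pos: [0.4732, -0.0507, 0.2222]
orientation: [-0.054, 0.905, 0.112, 0.406]
ft_force: [-0.3, 0.2, 0.3]
gripper_width: 0.0301
```

```bash
python3 - <<'E'
from h import *
from workcell import manip
print(manip.get_obs()['q'].round(3))
goal(c2w(-.135,-.007,.137),40)
c=manip.capture('wrist');pickle.dump(c,open('w2.pkl','wb'))
cv2.imwrite('pics/w2.png',cv2.resize(c['color'][:,:,::-1],(800,600),interpolation=cv2.INTER_CUBIC))
E
```

```text
[-0.711  0.02   2.327  1.292  0.694 -0.401]
goal [ 0.467 -0.039  0.137] d [-0.0655 -0.0126  0.0546] rot [-0.9  1.6  0.3]
```

View pics/w2.png

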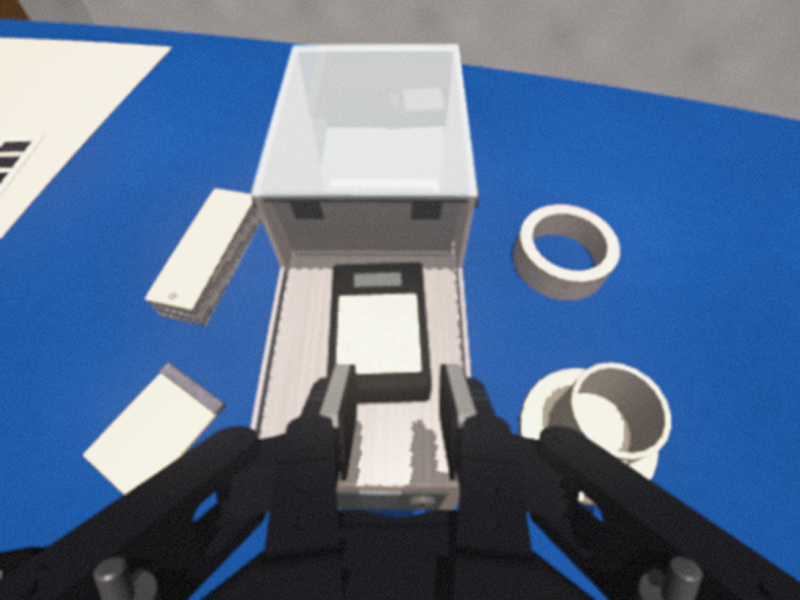

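```bash
cat >> h.py <<'E'
Q=np.array([[1.24,.307,1.506,0,1.328,-.073],[.066,-.042,1.82,.021,1.189,-1.744],[-.255,-.017,1.798,.079,1.202,-.511],[-.522,-.16,2.042,.445,.918,.599],[-.711,.02,2.327,1.292,.694,-.401]])
T=np.array([[.1465,.5555,.2305],[.4184,.077,.2801],[.4361,-.0419,.2793],[.4254,-.0497,.2766],[.4732,-.0507,.2222]])
def rowsM(q):
    z=Ro.from_euler('z',q[0]);A=(z*Ro.from_euler('y',q[1]));B=(A*Ro.from_euler('y',q[2]));W=wr(q,1.5708)
    return np.c_[z.apply([1,0,0]),z.apply([0,0,1]),A.apply([0,0,1]),B.apply([1,0,0]),B.apply([0,0,1]),W.apply([0,0,1])]
KP,KR=np.linalg.lstsq(np.vstack([rowsM(q) for q in Q]),T.ravel(),rcond=1e-6)[:2]
def ik(pos,Rm,q0):
    lo=np.array([-3.12,-1.05,.14,-1.42,.1,-2.68]);hi=np.array([3.12,2.28,2.33,4.57,2.73,2.68])
    f=lambda q:np.r_[(rowsM(q)@KP-pos)*10,(Ro.from_matrix(Rm).inv()*wr(q,1.5708)).as_rotvec()]
    r=least_squares(f,np.clip(q0,lo+.01,hi-.01),bounds=(lo,hi));return r.x,np.abs(r.fun).max()
E
python3 - <<'E'
from h import *
print(KP.round(4),KR,np.abs(np.vstack([rowsM(q) for q in Q])@KP-T.ravel()).max())
q0=Q[3]
for al in(65,60,55,50,45,40):
  for x in(-.145,-.13,-.1,-.07,-.04,0,.015):
    q,e=ik(c2w(x,-.006,.133),R(al,CH[2]),q0)
    if e<.01: print(al,x,q.round(2))
E
```

```text
[-0.0759  0.2504  0.7005  0.1224  0.4815  0.4579] [0.00500156] 0.04037351115026961
65 -0.145 [-0.31  0.09  2.17  0.43  0.54  0.7 ]
65 -0.13 [-0.28  0.11  2.15  0.42  0.54  0.74]
65 -0.1 [-0.23  0.14  2.1   0.38  0.53  0.81]
65 -0.07 [-0.19  0.17  2.06  0.35  0.53  0.87]
65 -0.04 [-0.16  0.2   2.01  0.32  0.54  0.93]
65 0 [-0.12  0.25  1.95  0.29  0.55  1.  ]
65 0.015 [-0.11  0.26  1.93  0.27  0.56  1.02]
60 -0.145 [-0.38  0.09  2.24  0.68  0.47  0.4 ]
60 -0.13 [-0.35  0.1   2.22  0.67  0.46  0.44]
60 -0.1 [-0.29  0.13  2.18  0.62  0.44  0.53]
60 -0.07 [-0.24  0.16  2.13  0.58  0.43  0.62]
60 -0.04 [-0.2   0.2   2.09  0.53  0.43  0.69]
60 0 [-0.16  0.24  2.03  0.47  0.43  0.79]
60 0.015 [-0.14  0.25  2.    0.45  0.43  0.82]
55 -0.145 [-0.46  0.1   2.31  1.03  0.45 -0.01]
55 -0.13 [-0.42  0.11  2.29  1.02  0.42  0.03]
55 -0.1 [-0.35  0.14  2.25  0.99  0.39  0.12]
55 -0.07 [-0.29  0.17  2.21  0.95  0.36  0.21]
55 -0.04 [-0.25  0.2   2.16  0.9   0.35  0.3 ]
55 0 [-0.19  0.24  2.1   0.81  0.33  0.43]
55 0.015 [-0.18  0.25  2.08  0.78  0.33  0.47]
50 -0.1 [-0.43  0.17  2.32  1.42  0.41 -0.37]
50 -0.07 [-0.36  0.19  2.28  1.42  0.37 -0.31]
50 -0.04 [-0.3   0.22  2.24  1.4   0.34 -0.25]
50 0 [-0.23  0.25  2.18  1.35  0.3  -0.14]
50 0.015 [-0.21  0.27  2.15  1.32  0.29 -0.09]
45 -0.04 [-0.36  0.26  2.31  1.85  0.42 -0.74]
45 0 [-0.28  0.29  2.25  1.86  0.37 -0.69]
45 0.015 [-0.26  0.3   2.23  1.86  0.35 -0.67]
40 0 [-0.33  0.34  2.32  2.17  0.52 -1.05]
40 0.015 [-0.3   0.35  2.3   2.18  0.5  -1.04]
```

```bash
python3 - <<'E'
import re
s=open('h.py').read()
s=s.replace("A.apply([0,0,1]),B","A.apply([0,0,1]),A.apply([1,0,0]),W.apply([1,0,0]),W.apply([0,1,0]),B")
open('h.py','w').write(s)
E
python3 - <<'E'
from h import *
print(KP.round(4),KR);print((np.vstack([rowsM(q) for q in Q])@KP-T.ravel()).reshape(-1,3).round(4))
from workcell import manip
o=manip.get_obs();print(o['q'],o['qvel'],o['tcp_pos'],o['orientation'])
q=Ro.from_matrix(wr(o['q'],1.5708).as_matrix()).as_quat();print(q)
E
```

```text
[-0.0876  0.2929  0.6835 -0.0197  0.0154  0.0191  0.1439  0.512   0.458 ] [0.00297642]
[[ 0.0263 -0.0007 -0.0006]
 [-0.024  -0.0257 -0.0051]
 [-0.0022 -0.0132  0.0014]
 [ 0.0097 -0.0252  0.004 ]
 [ 0.0023  0.0094  0.0003]]
[-0.71117054  0.02062788  2.32696498  1.29222018  0.69394083 -0.40058   ] [-1.46087512e-03  6.13898140e-03 -2.07526687e-04  1.54059780e-03
  7.57742114e-05 -4.54413277e-04] [ 0.47322974 -0.05072691  0.22205864] [-0.05388497  0.90533061  0.11193586  0.40613207]
[ 0.90533081  0.1119342   0.40613197 -0.05388571]
```

```bash
sed -i 's/W.apply(\[1,0,0\]),W.apply(\[0,1,0\])/z.apply([0,1,0])/' h.py
python3 - <<'E'
from h import *
print(KP.round(4),KR);print((np.vstack([rowsM(q) for q in Q])@KP-T.ravel()).reshape(-1,3).round(4))
q0=Q[3]
for al in(70,65,60,55,50,45,40):
  for x in(-.145,-.13,-.1,-.07,-.04,0,.015):
    q,e=ik(c2w(x,-.006,.133),R(al,CH[2]),q0)
    print(al,x,q.round(2) if e<.01 else e.round(2))
E
```

```text
[-0.0022  0.1941  0.6444  0.0023  0.042   0.1091  0.4164  0.3714] [9.21283434e-08]
[[-0.0001  0.0001  0.0001]
 [ 0.     -0.     -0.0001]
 [-0.0001 -0.0001 -0.0001]
 [ 0.     -0.      0.0002]
 [-0.      0.     -0.    ]]
70 -0.145 [-0.33  0.14  2.13  0.33  0.6   0.76]
70 -0.13 [-0.31  0.15  2.1   0.31  0.6   0.8 ]
70 -0.1 [-0.27  0.19  2.05  0.29  0.61  0.86]
70 -0.07 [-0.23  0.22  2.    0.27  0.62  0.91]
70 -0.04 [-0.2   0.26  1.95  0.25  0.63  0.96]
70 0 [-0.16  0.3   1.87  0.22  0.66  1.02]
70 0.015 [-0.15  0.32  1.84  0.21  0.66  1.04]
65 -0.145 [-0.38  0.13  2.19  0.52  0.51  0.54]
65 -0.13 [-0.35  0.14  2.17  0.5   0.51  0.58]
65 -0.1 [-0.31  0.18  2.12  0.46  0.51  0.66]
65 -0.07 [-0.27  0.21  2.07  0.43  0.51  0.73]
65 -0.04 [-0.23  0.24  2.02  0.39  0.52  0.8 ]
65 0 [-0.19  0.29  1.94  0.35  0.54  0.88]
65 0.015 [-0.18  0.31  1.91  0.33  0.54  0.91]
60 -0.145 [-0.44  0.13  2.26  0.79  0.45  0.23]
60 -0.13 [-0.41  0.14  2.24  0.77  0.44  0.27]
60 -0.1 [-0.35  0.17  2.19  0.73  0.43  0.37]
60 -0.07 [-0.3   0.21  2.14  0.68  0.42  0.46]
60 -0.04 [-0.26  0.24  2.09  0.63  0.42  0.
[... 330 characters left out ...]
5 0 [-0.25  0.28  2.09  0.91  0.34  0.28]
55 0.015 [-0.23  0.3   2.06  0.87  0.34  0.34]
50 -0.145 0.07
50 -0.13 0.05
50 -0.1 [-0.45  0.21  2.33  1.5   0.42 -0.49]
50 -0.07 [-0.39  0.24  2.28  1.51  0.39 -0.45]
50 -0.04 [-0.34  0.26  2.23  1.48  0.36 -0.37]
50 0 [-0.28  0.3   2.16  1.41  0.33 -0.24]
50 0.015 [-0.26  0.31  2.13  1.38  0.32 -0.19]
45 -0.145 0.13
45 -0.13 0.11
45 -0.1 0.07
45 -0.07 0.02
45 -0.04 [-0.38  0.3   2.3   1.89  0.44 -0.81]
45 0 [-0.31  0.33  2.23  1.87  0.4  -0.73]
45 0.015 [-0.29  0.34  2.2   1.86  0.38 -0.7 ]
40 -0.145 0.19
40 -0.13 0.17
40 -0.1 0.13
40 -0.07 0.09
40 -0.04 0.04
40 0 [-0.35  0.38  2.3   2.16  0.53 -1.06]
40 0.015 [-0.32  0.38  2.27  2.16  0.51 -1.04]
```

```bash
python3 - <<'E'
from h import *
goal(c2w(-.14,-.006,.20),62)
goal(c2w(-.14,-.006,.134),62)
E
```

```text
goal [ 0.462 -0.039  0.2  ] d [-0.0217 -0.0141  0.0089] rot [ -0.8 -20.4   0.4]
goal [ 0.462 -0.039  0.134] d [-0.071  -0.0137  0.0528] rot [ -0.8 -20.4   0.4]
```

>>> jog_arm(deltas="0.03 -0.005 -0.004 0 -0.8 -6 0.4; 0.03 -0.012 -0.008 0 -0.8 -12 0.4; 0.03 -0.022 -0.014 0.009 -0.8 -20.4 0.4; 0.03 -0.022 -0.014 0.009 -0.8 -20.4 0.4; 0.03 -0.022 -0.014 0.009 -0.8 -20.4 0.4; 0.03 -0.022 -0.014 0.009 -0.8 -20.4 0.4; 0.03 -0.035 -0.014 0.02 -0.8 -20.4 0.4; 0.03 -0.048 -0.014 0.032 -0.8 -20.4 0.4; 0.03 -0.06 -0.014 0.042 -0.8 -20.4 0.4; 0.03 -0.067 -0.014 0.049 -0.8 -20.4 0.4; 0.03 -0.067 -0.014 0.049 -0.8 -20.4 0.4; 0.03 -0.067 -0.014 0.049 -0.8 -20.4 0.4")

```text
t: 6.15
tcp_pos: [0.4614, -0.0386, 0.1393]
orientation: [-0.029, 0.964, 0.113, 0.24]
ft_force: [-0.3, -1.9, 0.2]
gripper_width: 0.0296
```

```bash
python3 - <<'E'
from h import *
from workcell import manip
print(manip.get_obs()['q'].round(3))
goal(c2w(-.14,-.006,.132),62)
goal(c2w(-.12,-.006,.132),61)
c=manip.capture('wrist');pickle.dump(c,open('w3.pkl','wb'))
cv2.imwrite('pics/w3.png',cv2.resize(c['color'][:,:,::-1],(800,600),interpolation=cv2.INTER_CUBIC))
c=manip.capture('top')
cv2.imwrite('pics/t3.png',cv2.resize(c['color'][130:270,200:360,::-1],(800,700)[:2],interpolation=cv2.INTER_CUBIC)[:600])
E
```

```text
[-0.405  0.116  2.219  0.638  0.49   0.411]
goal [ 0.462 -0.039  0.132] d [-0.0028  0.0004  0.0068] rot [-0.1  0.1 -0. ]
goal [ 0.482 -0.034  0.132] d [0.0149 0.0004 0.0162] rot [-0.1  1.1 -0. ]
```

View pics/w3.png

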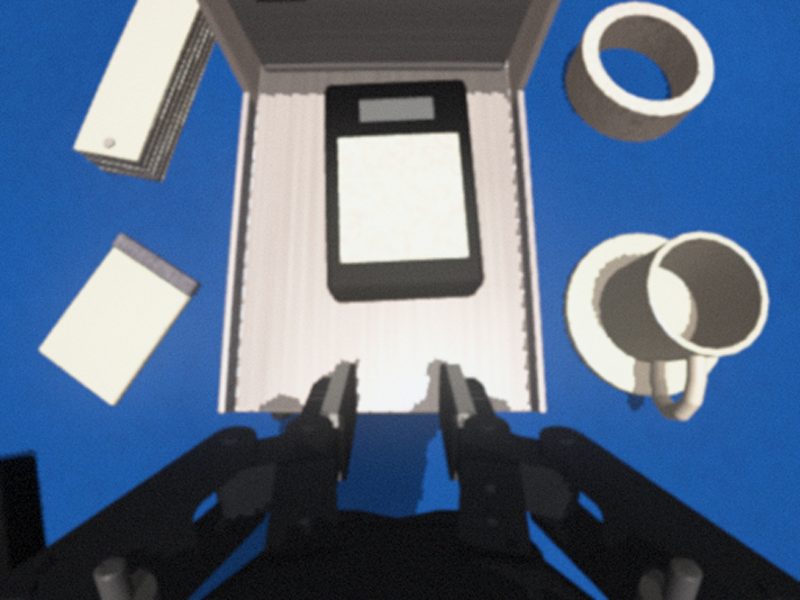

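View pics/t3.png

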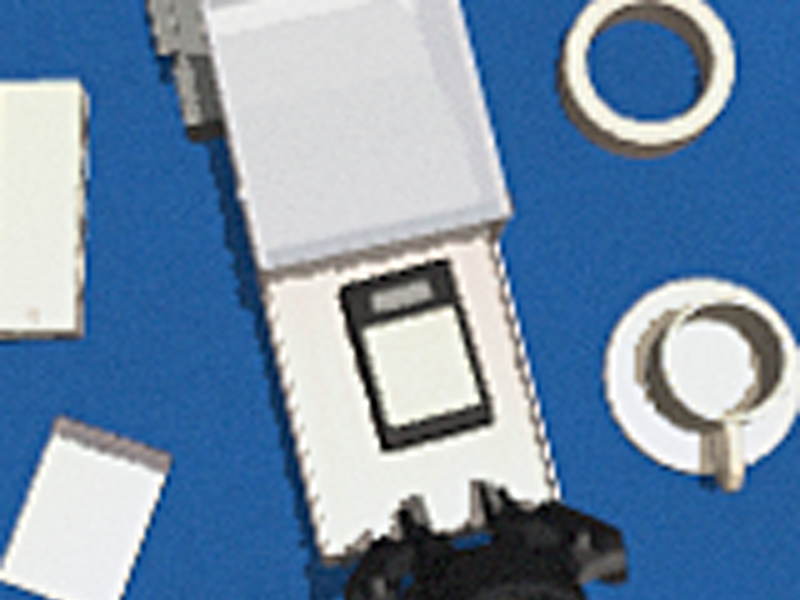

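>>> jog_arm(deltas="0.03 -0.003 0 0.007 0 0 0; 0.03 -0.003 0 0.007 0 0 0; 0.03 0.003 0 0.01 0 0.5 0; 0.03 0.009 0 0.013 0 1 0; 0.03 0.015 0 0.016 0 1 0; 0.03 0.015 0 0.016 0 1 0")

```text
t: 6.85
tcp_pos: [0.4839, -0.0342, 0.1335]
orientation: [-0.029, 0.961, 0.114, 0.25]
ft_force: [-0.2, -0.2, -0.1]
gripper_width: 0.0301
```

```bash
python3 - <<'E'
from h import *
from workcell import manip
o=manip.get_obs();print(o['ft_force'],o['tcp_pos'])
goal(c2w(-.08,-.005,.132),60)
goal(c2w(-.06,-.005,.132),60)
c=manip.capture('wrist');pickle.dump(c,open('w4.pkl','wb'))
cv2.imwrite('pics/w4.png',cv2.resize(c['color'][:,:,::-1],(800,600),interpolation=cv2.INTER_CUBIC))
E
```

```text
[-0.15804683 -0.18242151 -0.07100571] [ 0.48389303 -0.03415398  0.133507  ]
goal [ 0.52  -0.024  0.132] d [ 0.0323 -0.0015  0.0197] rot [0.  0.9 0.1]
goal [ 0.54  -0.019  0.132] d [ 0.0498 -0.0015  0.0294] rot [0.  0.9 0.1]
```

View pics/w4.png

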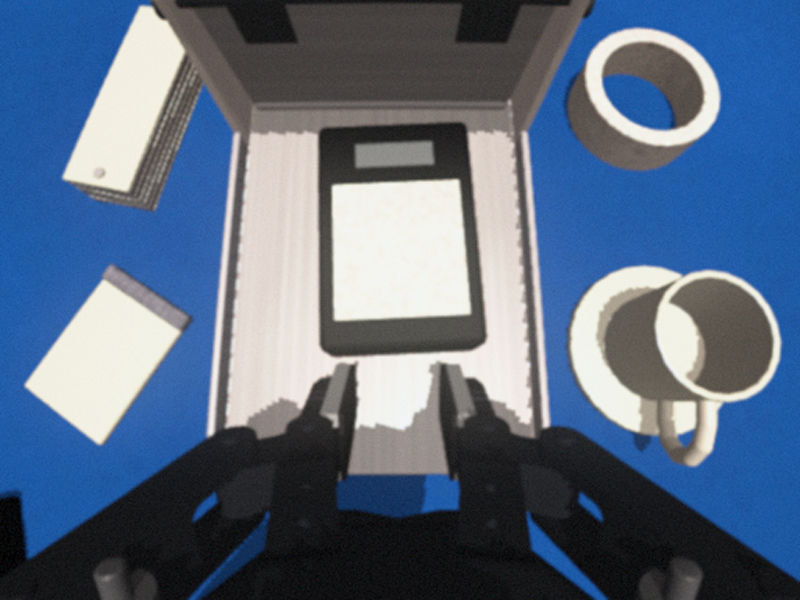

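>>> jog_arm(deltas="0.03 0.0045 0 0.003 0 0.2 0; 0.03 0.0085 0 0.0055 0 0.4 0; 0.03 0.0125 -0.0005 0.008 0 0.6 0; 0.03 0.0165 -0.001 0.0105 0 0.8 0; 0.03 0.0205 -0.001 0.013 0 0.9 0; 0.03 0.0245 -0.001 0.0155 0 0.9 0; 0.03 0.0285 -0.001 0.0175 0 0.9 0; 0.03 0.032 -0.0015 0.0195 0 0.9 0; 0.03 0.036 -0.0015 0.022 0 0.9 0; 0.03 0.04 -0.0015 0.024 0 0.9 0")

```text
t: 7.9
tcp_pos: [0.5285, -0.0215, 0.1316]
orientation: [-0.03, 0.959, 0.114, 0.257]
ft_force: [0.7, -1.4, 0.3]
gripper_width: 0.0301
```

```bash
python3 - <<'E'
from h import *
from workcell import manip
o=manip.get_obs();print(o['ft_force'],o['tcp_pos'],o['q'].round(2))
for x,a in((-.04,57),(-.02,50),(0,45)): goal(c2w(x,-.004,.132),a)
c=manip.capture('wrist');pickle.dump(c,open('w5.pkl','wb'))
cv2.imwrite('pics/w5.png',cv2.resize(c['color'][:,:,::-1],(800,600),interpolation=cv2.INTER_CUBIC))
E
```

```text
[ 0.65912915 -1.3555624   0.27766096] [ 0.52851737 -0.02145559  0.13164763] [-0.3   0.21  2.15  0.69  0.41  0.45]
goal [ 0.559 -0.014  0.132] d [ 0.0274 -0.0005  0.0154] rot [-0.   3.   0.1]
goal [ 0.578 -0.009  0.132] d [ 0.0448 -0.0004  0.0254] rot [-0.  10.   0.1]
goal [ 0.598 -0.004  0.132] d [ 0.0621 -0.0004  0.0354] rot [-0.  15.   0.1]
```

View pics/w5.png

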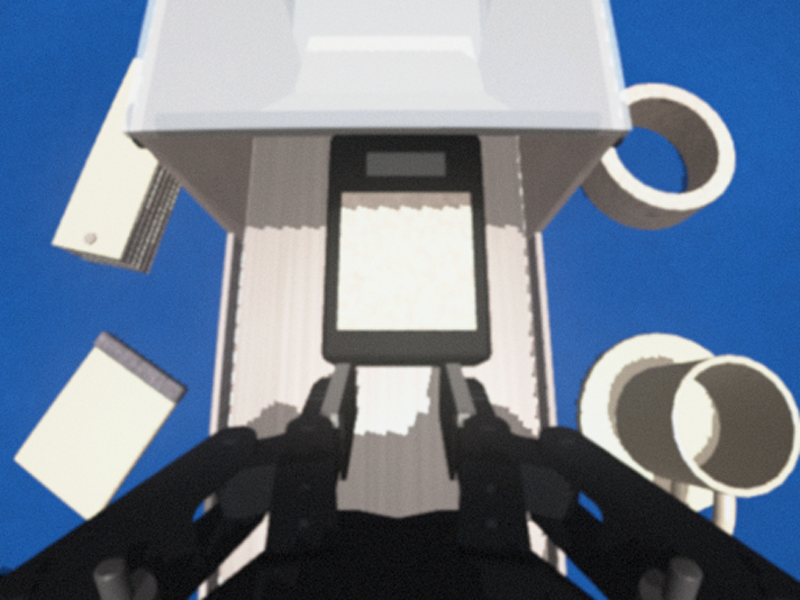

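>>> jog_arm(deltas="0.03 0.005 0 0.003 0 0.3 0; 0.03 0.009 0 0.005 0 0.6 0; 0.03 0.013 0 0.0075 0 1 0; 0.03 0.017 0 0.0097 0 1.6 0; 0.03 0.0205 0 0.0117 0 2.2 0; 0.03 0.024 0 0.0136 0 3 0; 0.03 0.0275 0 0.0155 0 4 0; 0.03 0.031 0 0.0175 0 5 0; 0.03 0.0345 0 0.0195 0 6.3 0; 0.03 0.038 0 0.0215 0 7.6 0; 0.03 0.0415 0 0.0235 0 8.8 0; 0.03 0.045 0 0.0255 0 10 0")

```text
t: 9.15
tcp_pos: [0.58, -0.0099, 0.1322]
orientation: [-0.039, 0.933, 0.11, 0.34]
ft_force: [-0.8, 0.1, 0.8]
gripper_width: 0.0299
```

```bash
python3 - <<'E'
from h import *
from workcell import manip
o=manip.get_obs();print(o['ft_force'],o['tcp_pos'],o['q'].round(2))
for x,a in((-.01,46),(0,43),(.008,41)): goal(c2w(x,-.004,.132),a)
c=manip.capture('wrist');pickle.dump(c,open('w6.pkl','wb'))
cv2.imwrite('pics/w6.png',cv2.resize(c['color'][:,:,::-1],(800,600),interpolation=cv2.INTER_CUBIC))
c=manip.capture('scene')
cv2.imwrite('pics/s6.png',cv2.resize(c['color'][140:320,180:340,::-1],None,fx=3.3,fy=3.3,interpolation=cv2.INTER_CUBIC))
E
```

```text
[-0.82543123  0.05717528  0.84388867] [ 0.57996702 -0.0098943   0.13219574] [-0.3   0.29  2.2   1.47  0.34 -0.33]
goal [ 0.588 -0.007  0.132] d [ 0.0066 -0.0012  0.0058] rot [0.1 4.  0.1]
goal [ 0.598 -0.004  0.132] d [ 0.0142 -0.0012  0.0122] rot [0.1 7.  0.1]
goal [ 0.606 -0.003  0.132] d [ 0.0204 -0.0012  0.0174] rot [0.1 9.  0.1]
```

View pics/w6.png

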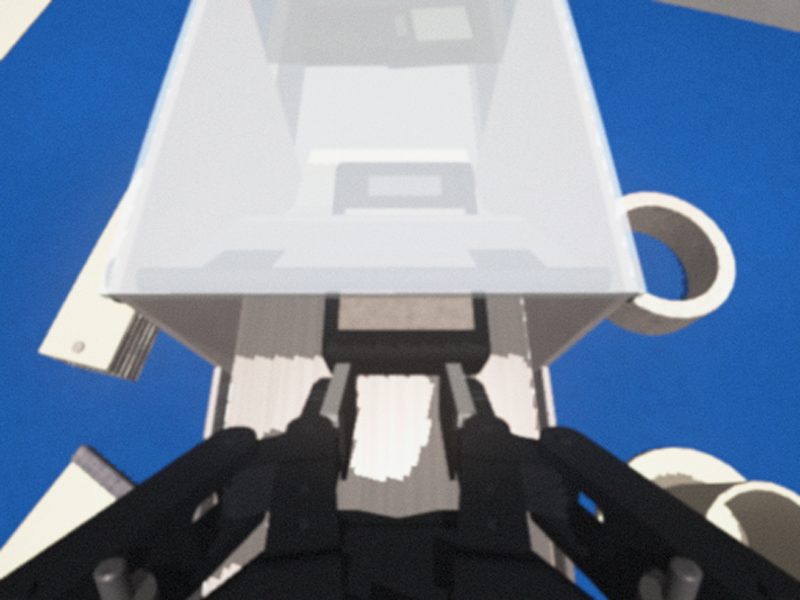

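View pics/s6.png

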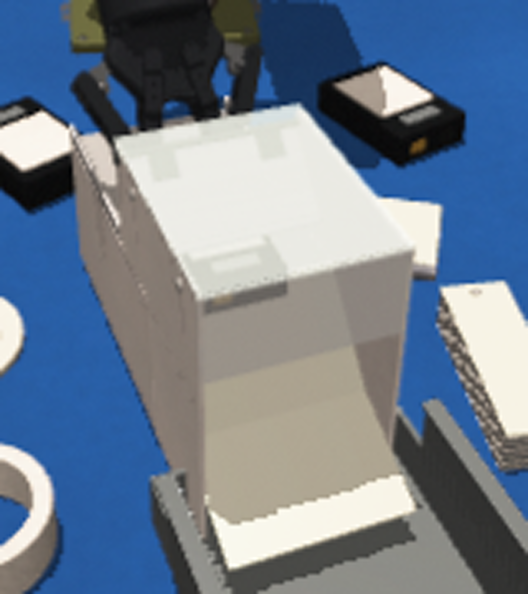

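>>> jog_arm(deltas="0.03 0.0025 0 0.002 0 1.5 0; 0.03 0.0045 -0.0005 0.004 0 2.7 0; 0.03 0.0066 -0.001 0.0058 0 4 0; 0.03 0.009 -0.001 0.0078 0 5 0; 0.03 0.0115 -0.001 0.01 0 6 0; 0.03 0.014 -0.001 0.012 0 7 0; 0.03 0.0155 -0.001 0.0133 0 7.5 0")

```text
t: 9.95
tcp_pos: [0.5992, -0.0042, 0.1312]
orientation: [-0.047, 0.909, 0.107, 0.399]
ft_force: [-1.4, -0.5, -0.3]
gripper_width: 0.03
```

```bash
python3 - <<'E'
from h import *
from workcell import manip
o=manip.get_obs();print(o['ft_force'],o['tcp_pos'],o['q'].round(2))
for x,a in((.004,42),(.008,41),(.014,40)): goal(c2w(x,-.004,.132),a)
c=manip.capture('wrist');pickle.dump(c,open('w7.pkl','wb'))
cv2.imwrite('pics/w7.png',cv2.resize(c['color'][:,:,::-1],(800,600),interpolation=cv2.INTER_CUBIC))
c=manip.capture('scene')
cv2.imwrite('pics/s7.png',cv2.resize(c['color'][140:320,180:340,::-1],None,fx=3.3,fy=3.3,interpolation=cv2.INTER_CUBIC))
E
```

```text
[-1.44177302 -0.4689625  -0.25468757] [ 0.59923319 -0.00418472  0.13120358] [-0.32  0.36  2.27  2.06  0.46 -0.93]
goal [ 0.602 -0.003  0.132] d [ 0.0024 -0.0001  0.0014] rot [ 0.   0.6 -0. ]
goal [ 0.606 -0.003  0.132] d [ 0.0051 -0.0001  0.0044] rot [ 0.   1.6 -0. ]
goal [ 0.612 -0.001  0.132] d [ 0.0092 -0.0001  0.0088] rot [ 0.   2.6 -0. ]
```

View pics/w7.png

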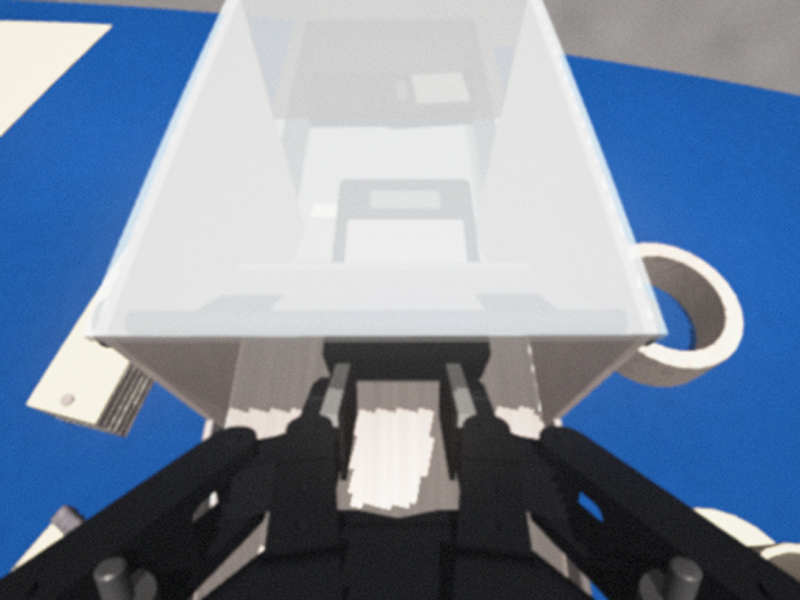

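View pics/s7.png

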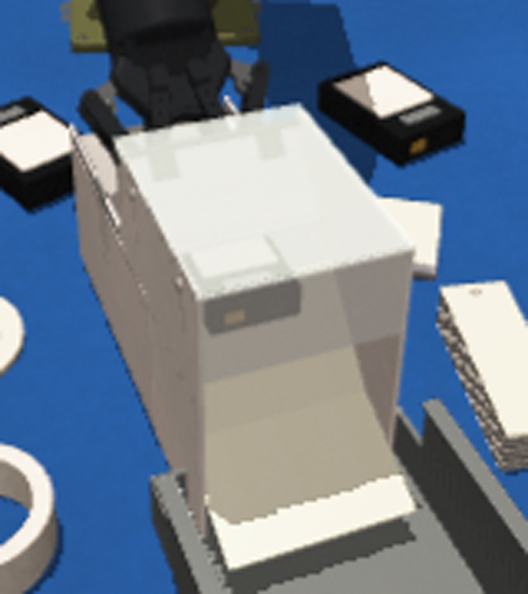

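>>> jog_arm(deltas="0.03 0.0024 0 0.0016 0 0.5 0; 0.03 0.004 0 0.003 0 1 0; 0.03 0.0055 0 0.0046 0 1.6 0; 0.03 0.0075 0 0.0068 0 2.2 0; 0.03 0.0075 0 0.0068 0 2.2 0")

```text
t: 10.55
tcp_pos: [0.6094, -0.0017, 0.132]
orientation: [-0.049, 0.901, 0.106, 0.417]
ft_force: [0.2, -0.2, 0.0]
gripper_width: 0.0301
```

```bash
python3 - <<'E'
from h import *
from workcell import manip
o=manip.get_obs();print(o['ft_force'],o['tcp_pos'],o['q'].round(2))
for x,a in((.014,40),(.018,40),(-.05,50)): goal(c2w(x,-.004,.132),a)
c=manip.capture('wrist');pickle.dump(c,open('w8.pkl','wb'))
cv2.imwrite('pics/w8.png',cv2.resize(c['color'][:,:,::-1],(800,600),interpolation=cv2.INTER_CUBIC))
c=manip.capture('scene')
cv2.imwrite('pics/s8.png',cv2.resize(c['color'][140:320,180:340,::-1],None,fx=3.3,fy=3.3,interpolation=cv2.INTER_CUBIC))
E
```

```text
[ 0.23647467 -0.15934037  0.00971924] [ 0.60943746 -0.00172791  0.13203183] [-0.32  0.38  2.28  2.16  0.51 -1.04]
goal [ 0.612 -0.001  0.132] d [ 0.0014 -0.0001  0.0017] rot [ 0.   0.4 -0. ]
goal [ 0.615 -0.     0.132] d [ 0.004  -0.0001  0.0047] rot [ 0.   0.4 -0. ]
goal [ 0.549 -0.016  0.132] d [-0.0401 -0.     -0.0471] rot [-0.  -9.6 -0. ]
```

View pics/w8.png

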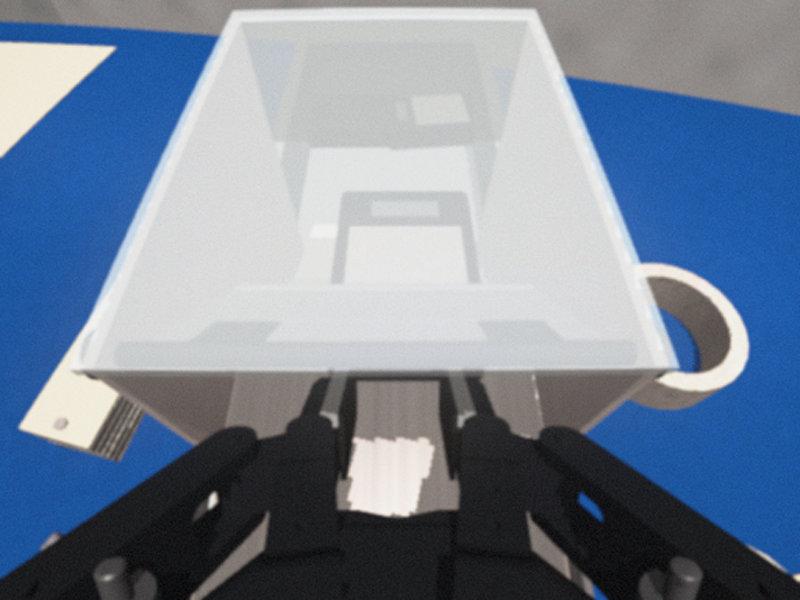

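View pics/s8.png

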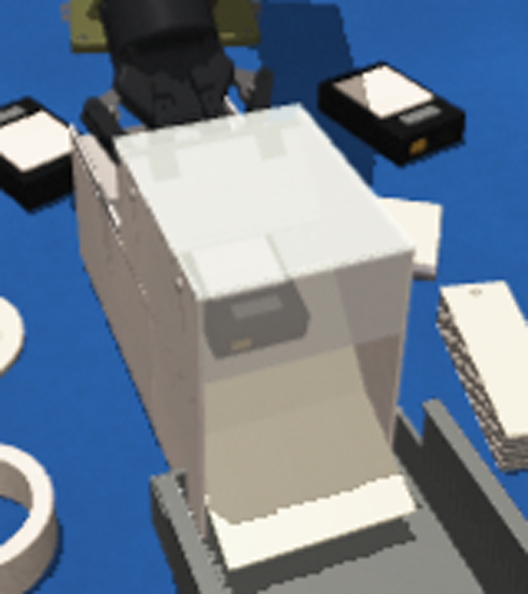

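>>> jog_arm(deltas="0.03 0.001 0 0.0012 0 0.4 0; 0.03 0.002 0 0.0023 0 0.6 0; 0.03 0.002 0 0.0023 0 0.8 0; 0.03 0.002 0 0.0023 0 0.8 0")

```text
t: 11.05
tcp_pos: [0.6123, -0.0011, 0.132]
orientation: [-0.05, 0.899, 0.105, 0.423]
ft_force: [-1.3, -0.6, -0.6]
gripper_width: 0.0302
```

```bash
python3 - <<'E'
from h import *
from workcell import manip
o=manip.get_obs();print(o['ft_force'],o['tcp_pos'],o['q'].round(2))
for x,a in((.016,39),(.018,39),(-.05,50)): goal(c2w(x,-.004,.132),a)
c=manip.capture('wrist');w=c['color'][100:260,180:320,::-1]
c=manip.capture('scene')
s=c['color'][140:320,180:340,::-1]
cv2.imwrite('pics/s9.png',np.hstack([cv2.resize(w,(400,457)),cv2.resize(s,(400,457))]))
E
```

```text
[-1.30636494 -0.63685846 -0.57920142] [ 0.61225366 -0.00106521  0.13198597] [-0.32  0.39  2.28  2.2   0.53 -1.08]
goal [ 0.613 -0.001  0.132] d [ 0.0008 -0.0001  0.001 ] rot [ 0.   0.6 -0. ]
goal [ 0.615 -0.     0.132] d [ 0.0021 -0.0001  0.0025] rot [ 0.   0.6 -0. ]
goal [ 0.549 -0.016  0.132] d [-0.0412 -0.0001 -0.0499] rot [  0.  -10.4  -0. ]
```

View pics/s9.png

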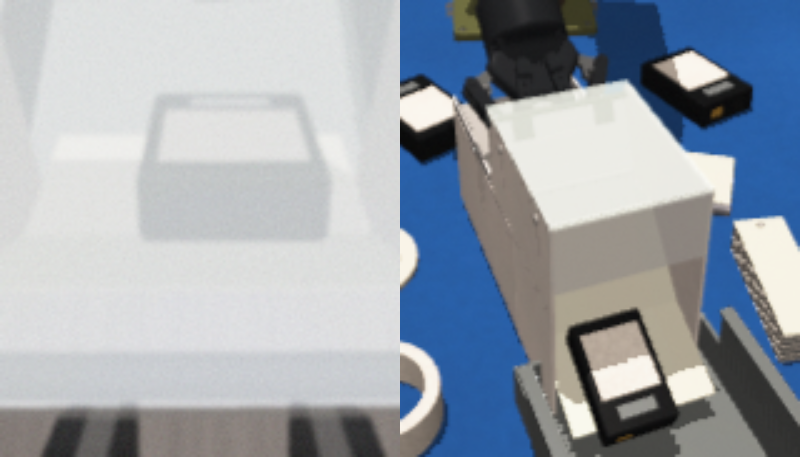

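It tipped and is sliding into the bin. I'll draw back along the ledge.

>>> jog_arm(deltas="0.03 -0.004 0 -0.005 0 -0.5 0; 0.03 -0.009 0 -0.011 0 -1.5 0; 0.03 -0.014 0 -0.017 0 -3 0; 0.03 -0.019 0 -0.023 0 -4.5 0; 0.03 -0.024 0 -0.029 0 -6 0; 0.03 -0.029 0 -0.035 0 -7.5 0; 0.03 -0.034 0 -0.041 0 -9 0; 0.03 -0.041 0 -0.05 0 -10.5 0; 0.03 -0.041 0 -0.05 0 -10.5 0")

```text
t: 12.05
tcp_pos: [0.5485, -0.0161, 0.1329]
orientation: [-0.039, 0.933, 0.11, 0.339]
ft_force: [-0.2, 0.0, -0.1]
gripper_width: 0.03
```

```bash
python3 - <<'E'
from h import *
from workcell import manip
o=manip.get_obs();print(o['ft_force'],o['tcp_pos'],o['q'].round(2))
for x,z,a in((-.10,.135,60),(-.14,.24,62)): goal(c2w(x,-.004,z),a)
c=manip.capture('wrist');w=c['color'][:,:,::-1]
c=manip.capture('scene')
s=c['color'][140:384,180:400,::-1]
cv2.imwrite('pics/s10.png',np.hstack([cv2.resize(w,(400,300)),cv2.resize(s,(270,300))]))
E
```

```text
[-0.19679258  0.00839323 -0.08320305] [ 0.54852789 -0.01612547  0.13293684] [-0.35  0.25  2.25  1.5   0.36 -0.4 ]
goal [ 0.501 -0.028  0.135] d [-0.0364  0.     -0.0332] rot [ 0.  -9.9  0. ]
goal [ 0.462 -0.037  0.24 ] d [ 3.000e-04  1.000e-04 -1.394e-01] rot [  0.  -11.9   0. ]
```

View pics/s10.png

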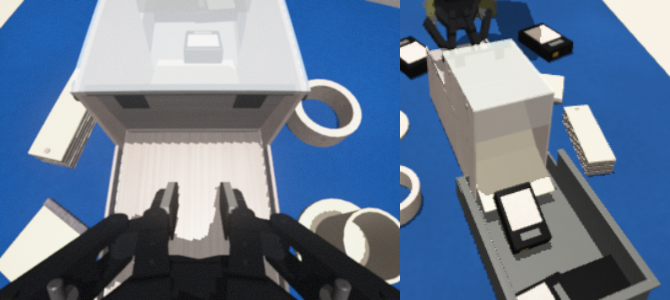

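>>> jog_arm(deltas="0.03 -0.012 0 -0.011 0 -3 0; 0.03 -0.024 0 -0.022 0 -6 0; 0.03 -0.036 0 -0.033 0 -10 0; 0.03 -0.036 0 -0.033 0 -10 0; 0.03 -0.025 0 -0.06 0 -11 0; 0.03 -0.01 0 -0.1 0 -12 0; 0.03 0 0 -0.139 0 -12 0; 0.03 0 0 -0.139 0 -12 0; 0.03 0 0 -0.139 0 -12 0; 0.03 0 0 -0.139 0 -12 0")

```text
t: 13.15
tcp_pos: [0.4618, -0.0361, 0.2379]
orientation: [-0.029, 0.964, 0.113, 0.239]
ft_force: [-0.4, 0.9, 0.2]
gripper_width: 0.0299
```

```bash
python3 - <<'E'
from h import *
from workcell import manip
o=manip.get_obs();print(o['t'],o['ft_force'],o['tcp_pos'],np.abs(o['qvel']).max())
c=manip.capture('wrist');w=c['color'][:,:,::-1]
cv2.imwrite('pics/w11.png',cv2.resize(w,(800,600)))
c=manip.capture('scene');pickle.dump(c,open('s11.pkl','wb'))
s=c['color'][200:384,200:400,::-1]
cv2.imwrite('pics/s11.png',cv2.resize(s,None,fx=3.2,fy=3.2,interpolation=cv2.INTER_CUBIC))
c=manip.capture('top');pickle.dump(c,open('t11.pkl','wb'))
cv2.imwrite('pics/t11.png',cv2.resize(c['color'][40:240,180:380,::-1],(600,600),interpolation=cv2.INTER_CUBIC))
E
```

```text
13.15 [-0.41320876  0.93741848  0.17146701] [ 0.46182814 -0.03607696  0.23794651] 0.018555244721580887
```

View pics/w11.png

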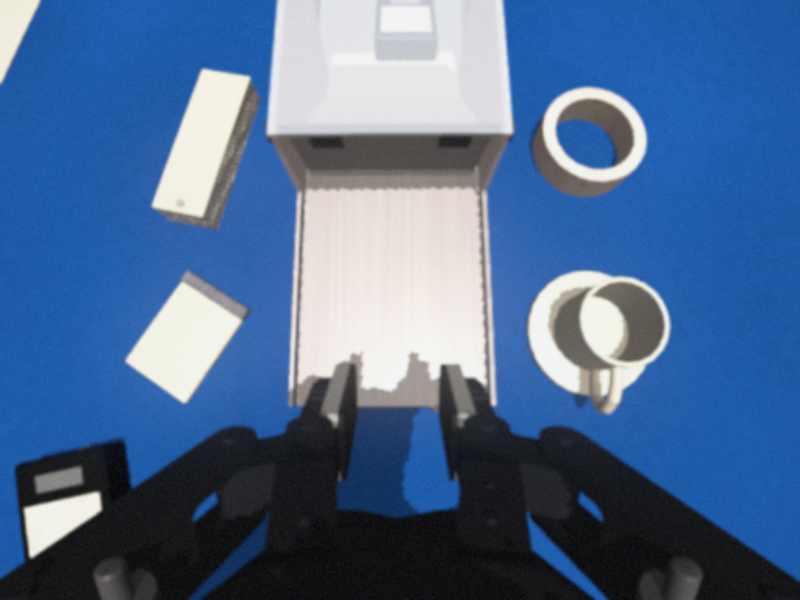

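View pics/s11.png

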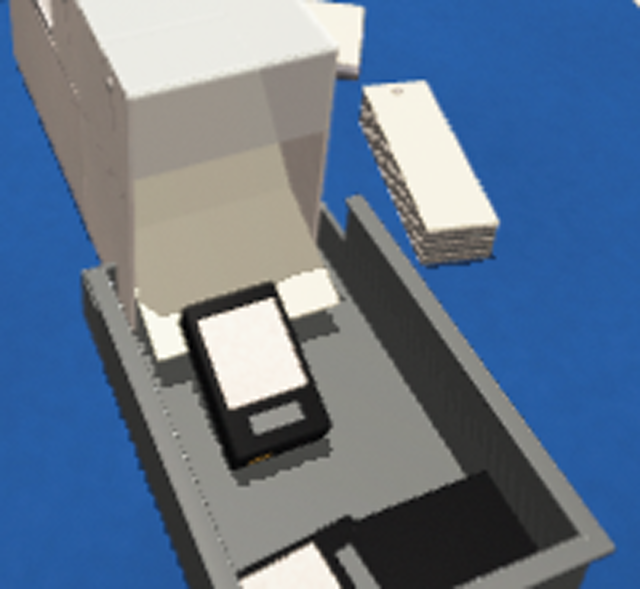

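View pics/t11.png

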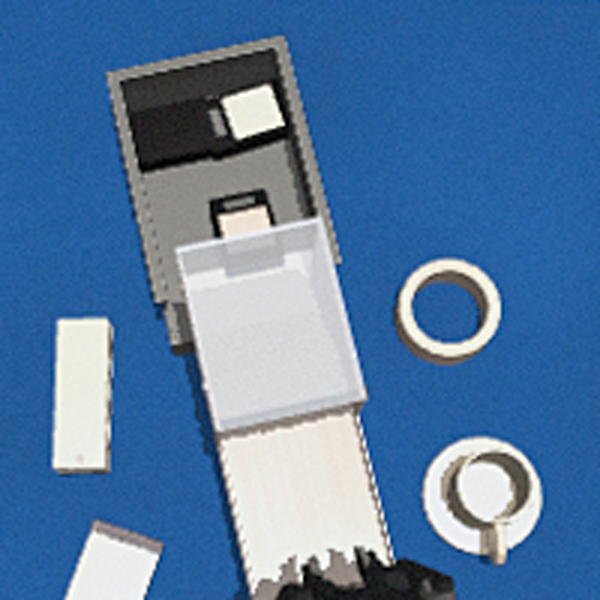

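>>> jog_arm(deltas="0.03 0 0 -0.02 0 0 0; 0.03 0 0 -0.02 0 0 0; 0.03 0 0 -0.02 0 0 0; 0.03 0 0 -0.02 0 0 0; 0.03 0 0 -0.02 0 0 0; 0.03 0 0 -0.02 0 0 0; 0.03 0 0 -0.02 0 0 0; 0.03 0 0 -0.02 0 0 0; 0.03 0 0 -0.02 0 0 0; 0.03 0 0 -0.02 0 0 0")

```text
t: 14.3
tcp_pos: [0.4528, -0.0384, 0.2552]
orientation: [-0.029, 0.964, 0.113, 0.239]
ft_force: [0.0, 0.2, 0.3]
gripper_width: 0.0298
```

```bash
python3 - <<'E'
from h import *
from workcell import manip
c=manip.capture('scene');a=pickle.load(open('s11.pkl','rb'))['color'].astype(int)
d=np.abs(c['color'].astype(int)-a).max(2);print('bin diff',(d[200:,200:400]>40).sum())
s0=pickle.load(open('scene0.pkl','rb'))['color'].astype(int)
d0=np.abs(c['color'].astype(int)-s0).max(2)>40
m=(d0*255).astype('uint8')
s=cv2.resize(c['color'][150:384,190:400,::-1],None,fx=2.4,fy=2.4,interpolation=cv2.INTER_CUBIC)
cv2.imwrite('pics/s12.png',s);cv2.imwrite('pics/d12.png',m)
# cartridge pose: project lying-tilted / flat hypotheses
p=[CH[0],CH[1],CH[2]]
L=[(.19,.06,.03),(.19,-.06,.03),(.170,0,.005)]
print(proj(c,place(p,L)).round(1))
E
```

```text
bin diff 0
[[305.1 295.1]
 [248.3 313.1]
 [272.8 304.3]]
```

View pics/s12.png

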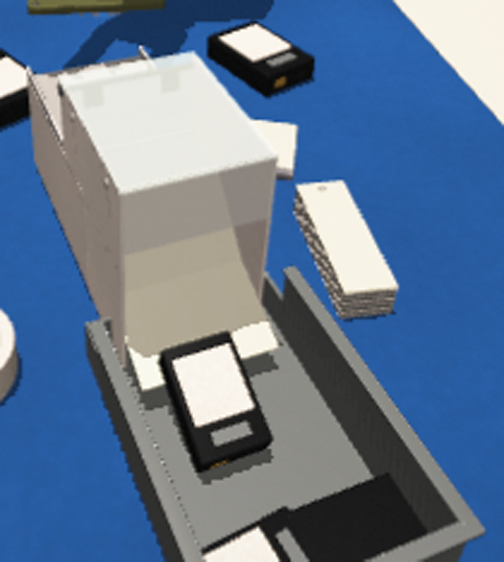

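View pics/d12.png

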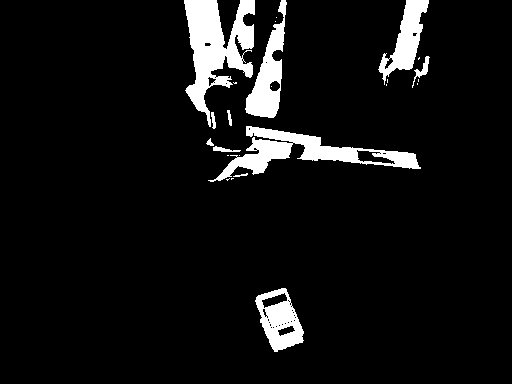

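```bash
python3 -c "
from workcell import manip
print(manip.job_done())"
```

```text
the job is handed in; nothing more can be done
None
```

The cartridge is in the catch bin, the flap has swung shut, and I handed the job in at about 14.4 s of the 42 s allowed. I pushed it along the ledge and through the flap with two fingertips held 30 mm apart. It tipped over the edge and slid down by itself, and I then drew the fingers back out and clear. I did not pinch or lift it.

**Last checks:**
- **Cartridge:** it was at rest, with no change between two scene pictures about 1 s apart. Its rear end still leans on the lip of the slide, with its nose in the bin, rather than lying fully flat.
- **Flap:** it looked shut in the wrist picture, and its area of the scene picture matched the start.
- **Bystanders:** compared with the start, the scene picture showed changes only at the arm, its shadow and the cartridge. The cup and saucer, tape roll, sample deck and squeegee had not moved.
- **Forces:** the readings at the end of each move were at most about 2 N, and the robot was touching nothing at the end.

One move fell short: at a 40° tilt the arm reached a joint limit (joint 3) near the ledge's open end and stopped short in free space. I started the push with the fingers steeper and flattened them as it went in. No check failed or disagreed.

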